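Tip a dried clay disc out of its pocket and put it in the slaking bowl

TASK

A dried clay disc lies flush in the wooden block's pocket. Press its edge down at the finger notch on the block's far side, so that the disc tips into the hollow there and its near edge rises, then take it by the raised edge and lower it gently into the blue-and-white striped bowl at the front of the table, to the right of the block. Leave the bowl standing where it is.

Things in the scene. Friction and masses are not known exactly. Their poses are not given: they have to be found in the camera images.
- block: Pale wooden block fixed to the table, 41.5 mm high; origin on the table top under the pocket's centre, z up, x towards its notch side (away from the robot, within 0.35 rad of world x). It spans x -50 to +62, y -50 to +50 mm. An eight-sided pocket 71 mm across and 9.5 mm deep is sunk in its top; the far part of the pocket's floor is missing (see ledge).
- pocket (a point): Centre of the pocket, 36.5 mm above the table, at mid-thickness of the disc as it starts; axes as the block's. The tall wooden tool chest with an open lid stands fixed to the left of and behind the block (world y above about 0.1 m, beyond x = 0.5 m): swing the arm and wrist clear of it.
- disc: Plain grey dried clay disc, 67 mm across and 9 mm thick, about 50 g, hard; origin at the centre of its underside, z along its axis, up at the start. It starts flat in the pocket, its top about flush with the block's, with 1 to 2 mm play all round.
- bowl: Loose stoneware bowl, white with blue bands, 118 mm across the rim, 62 mm high, inside floor about 10 mm above the table; origin under its centre, z up. It stands at the front of the table, to the right of the block (another like it stands far back and is not meant).
- ledge (a point): Middle of the straight edge, along the block's y at x = +5 mm, where the pocket floor (32 mm above the table) ends and a well 26 mm deeper begins; its far wall slopes from x 38 mm (30 mm above the table) in to 32 mm (6 mm above). A disc pressed down beyond the ledge pivots on it, slides down the far wall and stays leaning by itself at 45 to 55 degrees, near edge about 15 mm above the block's top.
- notch (a point): Middle of the floor of the finger notch, 12 mm above the table. The notch is 38 mm wide (block y -19 to +19) and opens the pocket's far side from block x = 38 to 54 mm, so that a fingertip can follow the disc's far edge down to about 16 mm above the table at block x = 31 mm. If pressed less far the disc may stick half way, at 35 degrees or so; press further then.
There are look-alikes about, which are no part of the job. Leave any yellow look-alike of the disc alone.

How it is judged:
By the outcome, as a careful person would: the job done as asked, in the order asked, and still so for the second after the job is handed in, with the robot touching nothing.
It also fails if it takes over 72 s, if anything falls off the work surface, if the arm or the gripper's body presses on something with over 40 N, if the wrist force passes 120 N, or if a joint passes its speed limit or range.

ROBOT

A 6-joint arm with a two-finger parallel gripper is mounted at the origin on a cart in front of the work surface, level with it; the furniture and walls round the work are solid. World frame = base frame: x ahead of the robot, y to its left, z up, the work surface at z = 0. Lengths are in m, angles in rad, forces in N, time in s.
With the tool pointing down it reaches from about 0.25 to 0.775 m from the base axis. Payload 4 kg.
Tool frame: the origin (TCP) lies between the finger pads; the fingertips stand 19 mm ahead of it and the grasp point (between the pads) is the TCP; y points along the fingers, x is the direction in which the jaws open and shut, and the axes are right-handed (so a half turn about y gives the same grasp; the last joint's range is limited). The gripper opens to 85 mm and grips with 20 to 120 N. Pads are 22 mm wide; open, the fingers measure 114 mm over their backs; the gripper's body (76 mm by 85 mm) begins 54 mm behind the grasp point. The pads swing forward as they close: fully open they stand 13 mm farther back than shut.
Start: joints at [-1.247, 0.087, 1.371, -0, 1.684, -0.103], TCP at [0.228, -0.501, 0.25] pointing down, gripper open.
Joint ranges: [-3.1, 3.1], [-0.76, 2.03], [0.27, 2.55], [-1.08, 4.22], [0.17, 2.65], [-2.57, 2.57]. Speed limits (rad/s): [2.79, 2.79, 3.14, 3.14, 3.14, 3.14].

INTERFACE

Orientations are given as a unit quaternion [w, x, y, z].
In Python, from workcell import monitor, cams, arm gives the robot as it stands.
- The arm moves only by the shell command python3 -m pendant 'ROWS' [FORCE]. ROWS is a JSON object of lists of equal length, an entry for each row: "grip": the opening, from 0 (shut) to 1 (fully open); "delta_pos": the shift along the tool's x, y, z in m, a list of three; "rotation": the turn, a rotation vector about the tool's x, y, z in rad, a list of three. In form: {"grip": [grip, ...], "delta_pos": [[dx, dy, dz], ...], "rotation": [[wx, wy, wz], ...]}. A call has 1 to 20 rows; each row shifts and turns the commanded pose from where the row before left it, along the tool's axes as they then stand; what a row does not reach is not made up. A row lasts 1/10 s, in which the tool goes at most 50 mm and 8.59 degrees, less where a joint would pass 70% of its speed; a pose out of reach is approached as far as the arm can. A call is refused whole if a number of a shift passes 0.05 or a number of a turn 0.15, either way. A call with a gripper value outside its range is refused whole. The fingers move at their own pace and stop on an object; FORCE is the grip in N (left out, the last holds). Time passes only in rows, so rows that do not move let the fingers close. It gives the time, the measured TCP pose, the force and the opening at its end, in the units of the state.
- monitor.get_obs(): the state, without advancing time (a new reading comes with each control period).
- cams.capture(name): name is "scene" or "top" or "wrist"; returns (picture, depth): 384x512x3 uint8, blue, green, red; 384x512 float32, m along the optical axis (not along the pixel's ray), 0 where there is no reading.
- cams.calibration(name): a dict with "K" (3x3 intrinsics, pixels), "position" and "rotation" of the camera in the world; the wrist camera has in their place "hand_eye" (4x4, takes a point from camera to tool coordinates, whose origin is the TCP and whose axes are the tool frame's). Camera axes: x right, y down, z forward; pixel columns grow to the right and rows downward; lengths in m; the calibration is good to about 2 mm. A picture is of the moment at which its call begins: read the wrist's pose just before it. calibration takes no time and is no camera call.
- arm.hand_in(): hands the job in, once; it reports no verdict.
The state is a dict: "time_s": time; "qpos": joint angles; "joint_vel": joint speeds; "joint_efforts": joint torques, N m; "tcp_pos": TCP position; "orientation": TCP orientation; "ft_force": force on the tool from outside, world axes, zero at the start; "ft_torque": the same for the moment, N m; "width": opening from 0.0 (shut) to 1.0 (fully open).
Only numpy, scipy, OpenCV 4.12 (cv2) and the standard library are available. Lean on these libraries where they do the work, as an engineer would, in place of code of your own. Each camera call takes 0.05 s, during which the arm holds its last target.

## Working session

There is one attempt and no reset: what is moved stays moved. The work goes in short steps, Python scripts to look and compute and a shell command to move; the robot and the scene stay as the last step left them, time stands still between calls to the robot, and variables do not carry over. Pictures are saved under pics/ and viewed, and the job is handed in when it is done.

```bash
ls; mkdir -p pics; python3 - <<'E'
from workcell import monitor,cams
import cv2,numpy as np
print(monitor.get_obs())
for n in("scene","top"):
    p,d=cams.capture(n); cv2.imwrite(f"pics/{n}0.png",p); np.save(f"pics/{n}0.npy",d)
    print(n,cams.calibration(n))
print(cams.calibration("wrist"))
E
```

```text
pics
{'time_s': 0.0, 'qpos': array([-1.24705857e+00,  8.79389408e-02,  1.37224454e+00,  3.17822312e-05,
        1.68361891e+00, -1.03117994e-01]), 'joint_vel': array([ 7.24964852e-05, -1.42635923e-03, -2.70938570e-04,  8.52892737e-04,
        6.44263668e-04, -1.37982999e-03]), 'joint_efforts': array([-4.88974092e-05, -3.51867557e+01, -3.13271141e+01, -2.39607780e-04,
        1.08587922e-02,  3.70032410e-06]), 'tcp_pos': array([ 0.22755539, -0.50021606,  0.24915279]), 'orientation': array([ 0.59505821, -0.59406425,  0.38335131, -0.38214548]), 'ft_force': array([-0.59640639,  0.14418427,  0.36081191]), 'ft_torque': array([-0.01274971,  0.04297236, -0.00755843]), 'width': 0.99897792895596}
scene {'K': array([[449.84440154,   0.        , 255.50476755],
       [  0.        , 449.84440154, 191.14673587],
       [  0.        ,   0.        ,   1.        ]]), 'position': array([ 0.09392834, -0.78695036,  0.50383982]), 'rotation': array([-0.46824267,  0.83229401, -0.2575657 ,  0.14729354])}
top {'K': array([[358.87373609,   0.        , 255.38980455],
       [  0.        , 358.87373609, 193.28608931],
       [  0.        ,   0.        ,   1.        ]]), 'position': array([ 0.3760129 , -0.20405657,  0.89171497]), 'rotation': array([-0.06897071,  0.70966652, -0.69907439,  0.05395802])}
{'K': array([[309.9493044 ,   0.        , 261.09590888],
       [  0.        , 309.9493044 , 194.55046343],
       [  0.        ,   0.        ,   1.        ]]), 'hand_eye': array([[ 9.99998804e-01, -7.86966097e-04, -1.33134721e-03,
        -1.03891136e-03],
       [ 1.01100499e-03, -3.18792622e-01,  9.47823951e-01,
        -1.23678391e-01],
       [-1.17032898e-03, -9.47824163e-01, -3.18791445e-01,
         8.24976095e-02],
       [ 0.00000000e+00,  0.00000000e+00,  0.00000000e+00,
         1.00000000e+00]])}
```

View pics/scene0.png

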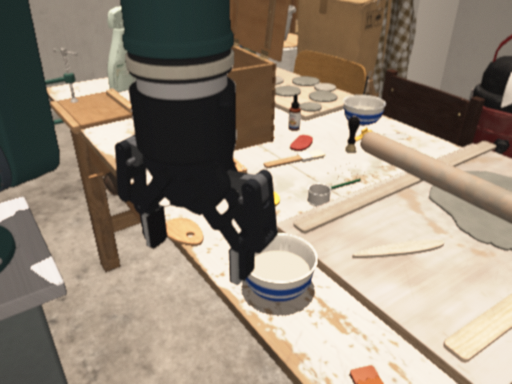

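View pics/top0.png

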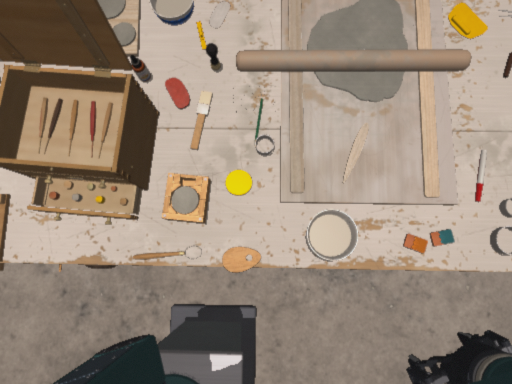

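Top view: block with the grey disc at (186,198); yellow look-alike disc at (239,182), not to be touched; near bowl at (332,234), and the far bowl at (172,8), which is not the one meant. I'll confirm in an enlarged crop and measure.

```bash
cat > h.py <<'E'
import numpy as np,cv2
from scipy.spatial.transform import Rotation as R
from workcell import monitor,cams
def rot(q): return R.from_quat([q[1],q[2],q[3],q[0]]).as_matrix()
def cloud(n,d,obs=None):
    c=cams.calibration(n);K=c["K"]
    v,u=np.mgrid[:384,:512]
    P=np.stack([(u-K[0,2])/K[0,0]*d,(v-K[1,2])/K[1,1]*d,d],-1)
    if n=="wrist":
        H=c["hand_eye"];P=P@H[:3,:3].T+H[:3,3]
        return P@rot(obs["orientation"]).T+obs["tcp_pos"]
    return P@rot(c["rotation"]).T+c["position"]
def cap(n,tag):
    o=monitor.get_obs();p,d=cams.capture(n);cv2.imwrite(f"pics/{tag}.png",p)
    W=cloud(n,d,o);W[d==0]=np.nan;np.save(f"pics/{tag}.npy",W);return o,p,W
E
python3 - <<'E'
from h import *
d=np.load("pics/top0.npy");p=cv2.imread("pics/top0.png")
W=cloud("top",d)
np.set_printoptions(precision=4,suppress=True)
for u,v in[(186,198),(168,180),(239,182),(332,234),(300,180),(260,220),(230,220),(187,177),(187,218)]: print((u,v),W[v,u])
# block top pixels
m=(abs(W[...,2]-.041)<.006)
m2=np.zeros_like(m);m2[165:230,150:220]=m[165:230,150:220]
pts=W[m2]; print(len(pts),pts.min(0),pts.max(0),np.median(pts,0))
(c,s,a)=cv2.minAreaRect((pts[:,:2]*1000).astype(np.float32));print(c,s,a)
# bowl
m3=np.zeros_like(m);m3[200:270,295:370]=(W[...,2]>.053)[200:270,295:370]
pts=W[m3];print(len(pts),pts.min(0),pts.max(0));print(cv2.minEnclosingCircle((pts[:,:2]*1000).astype(np.float32)))
cr=cv2.resize(p[150:280,140:380],None,fx=3.3,fy=3.3,interpolation=cv2.INTER_CUBIC);cv2.imwrite("pics/crop0.png",cr)
E
```

```text
(186, 198) [ 0.5117 -0.0175  0.0409]
(168, 180) [0.5557 0.0289 0.0403]
(239, 182) [ 0.5597 -0.1421  0.0074]
(332, 234) [ 0.4314 -0.3685  0.0301]
(300, 180) [ 0.5619 -0.2931  0.0299]
(260, 220) [ 0.4653 -0.1963  0.0001]
(230, 220) [ 0.4644 -0.1214 -0.0015]
(187, 177) [ 0.5632 -0.0177  0.0425]
(187, 218) [ 0.4635 -0.0222  0.0403]
1708 [ 0.4544 -0.0687  0.035 ] [0.5736 0.0392 0.0453] [ 0.5097 -0.014   0.04  ]
(514.4636840820312, -14.499183654785156) (100.80606079101562, 112.35662841796875) 85.12165069580078
408 [ 0.3706 -0.4206  0.0532] [ 0.4876 -0.2041  0.8917]
((408.9934387207031, -312.34576416015625), 113.2002182006836)
```

View pics/crop0.png

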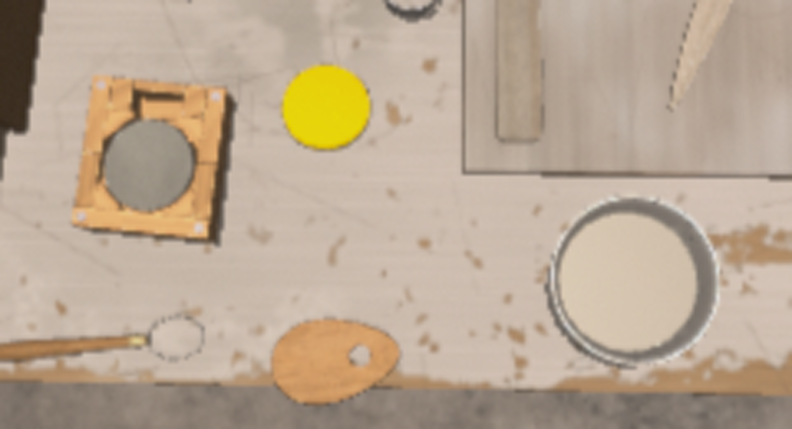

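Confirmed: grey disc in the block with its notch on the far side, and the near bowl of the pair. Next: precise numbers, tool axes, and chest extent.

```bash
python3 - <<'E'
from h import *
np.set_printoptions(precision=4,suppress=True)
d=np.load("pics/top0.npy");p=cv2.imread("pics/top0.png");W=cloud("top",d);W[d==0]=np.nan
print(rot(monitor.get_obs()["orientation"]))
s=W[200:270,295:370].reshape(-1,3);s=s[(s[:,2]>.054)&(s[:,2]<.07)]
print("bowl",cv2.minEnclosingCircle((s[:,:2]*1000).astype(np.float32)),s[:,2].max())
hsv=cv2.cvtColor(p,cv2.COLOR_BGR2HSV)
sub=hsv[165:230,150:220];m=(sub[...,1]<60);m=m&(np.hypot(*(np.mgrid[:65,:70]-np.array([33,36])[:,None,None]))<22)
print("disc",m.sum(),np.median(W[165:230,150:220][m],0),W[165:230,150:220][m].mean(0))
m=np.zeros(W.shape[:2],np.uint8);m[165:230,150:220]=((abs(W[...,2]-.041)<.005))[165:230,150:220]
for v in range(160,232,4): print(v,''.join('%4d'%(1000*z) if z==z else '   .' for z in W[v,156:216:4,2]))
b=W[0:220,0:165];k=b[...,2]>.06;bb=b[k];print("chest",bb.min(0),bb.max(0))
for y in np.arange(.05,.2,.02):
  q=bb[abs(bb[:,1]-y)<.01]; print(y,len(q),q.min(0) if len(q) else'',q.max(0) if len(q) else '')
E
```

```text
[[ 0.414  -0.0007  0.9103]
 [-0.9103  0.0019  0.414 ]
 [-0.0021 -1.      0.0002]]
bowl ((428.9120788574219, -362.9868469238281), 59.10961151123047) 0.06439918111995424
disc 574 [nan nan nan] [nan nan nan]
160   -1  -2  -1   0   0   0   0  -3  -1   0  -1  -2   0   0  -3
164   -2  -2  -3  -1  -3  -1   1  -2   0  -3  -1  -1   0  -1  -3
168   -1  -1  -2  -5   3  -1  -3   0   0   0  -2  -1   0   0   0
172   -3  -1  -2  -2   0   0   0   0   1   1  -3  -2   0  -2  -1
176    0   1   0  39  39  38  42  39  41  38  42  38  38  -1   0
180   -1  -1   0  40  41  40  34  11  13  16  38  38  39  37   0
184    0  -1   0  39  39  37  40  12  10   5  41  39  43  29   0
188   -1   1   0  41  39  41  37  37  39  39  40  40  41   .  -1
192    0   0   0  40  34  37  38  36  41  39  38  38  38  15  -1
196    0   0   0  40  39  39  39  37  37  38  36  40  39   7   0
200   -1   0  38  41  36  42  40  42  39  36  38  40  39   0   1
204   -2   0  39  43  38  40  38  41  39  39  40  42  40   0  -3
208   -3  -1  38  40  39  40  40  37  38  40  31  40  43   1  -1
212   -2   0  38  39  40  32  35  36  39  40  43  39  37  -1   0
216   -1   0  41  41  41  37  40  39  39  39  39  40  30   0  -1
220   -2   0  -3   0   7  20  32  40  40  39  40  39  18  -1   0
224    0  -1   0  -1  -5  -1   0  -1   0  -3  -3   0  -1   0  -1
228    0  -3  -2   1  -2   0   0   0  -1  -2  -1  -1   1  -1  -2
chest [0.4595 0.0591 0.06  ] [1.0315 0.3566 0.3951]
0.05 1 [0.9819 0.0591 0.0611] [0.9819 0.0591 0.0611]
0.07 1671 [0.6451 0.0623 0.06  ] [0.9912 0.08   0.3915]
0.09000000000000001 2672 [0.5346 0.08   0.06  ] [1.0203 0.1    0.3906]
0.11000000000000001 1310 [0.4595 0.1    0.06  ] [1.0315 0.12   0.3951]
0.13 1554 [0.4607 0.12   0.0602] [0.8535 0.14   0.3936]
0.15000000000000002 1732 [0.4626 0.14   0.0646] [0.7774 0.16   0.3861]
0.17000000000000004 1811 [0.4632 0.16   0.0623] [0.7785 0.18   0.3837]
0.19 1590 [0.4646 0.18   0.0637] [0.7794 0.2    0.3833]
```

```bash
python3 -m pendant '{"grip":[1,1,1,1,1,1,1,1,1,1,1,1,1,1,1,1,1,1,1],"delta_pos":[[0,0,0],[0,0,0],[0,0,0],[0,0,0],[-0.039,0.004,0.0215],[-0.039,0.004,0.0215],[-0.039,0.004,0.0215],[-0.039,0.004,0.0215],[-0.039,0.004,0.0215],[-0.039,0.004,0.0215],[-0.039,0.004,0.0215],[-0.039,0.004,0.0215],[-0.039,0.004,0.0215],[-0.039,0.004,0.0215],[-0.039,0.004,0.0215],[-0.039,0.004,0.0215],[-0.039,0.004,0.0215],[0,0,0],[0,0,0]],"rotation":[[0,0.128,0],[0,0.128,0],[0,0.128,0],[0,0.128,0],[0,0,0],[0,0,0],[0,0,0],[0,0,0],[0,0,0],[0,0,0],[0,0,0],[0,0,0],[0,0,0],[0,0,0],[0,0,0],[0,0,0],[0,0,0],[0,0,0],[0,0,0]]}' 40
python3 - <<'E'
from h import *
np.set_printoptions(precision=4,suppress=True)
o,p,W=cap("wrist","w1")
print(o["tcp_pos"],o["qpos"],o["time_s"]);print(rot(o["orientation"]))
E
```

```text
time_s: 2.0
tcp_pos: [0.5491, -0.0185, 0.1973]
orientation: [0.478, -0.48, 0.521, -0.52]
ft_force: [-1.0, 0.0, -0.3]
width: 0.995
[ 0.5491 -0.0185  0.1973] [-0.1365  0.1037  1.458  -0.0007  1.5821  1.5173] 2.0
[[-0.0828 -0.0023  0.9966]
 [-0.9966 -0.0004 -0.0828]
 [ 0.0005 -1.     -0.0023]]
```

View pics/w1.png

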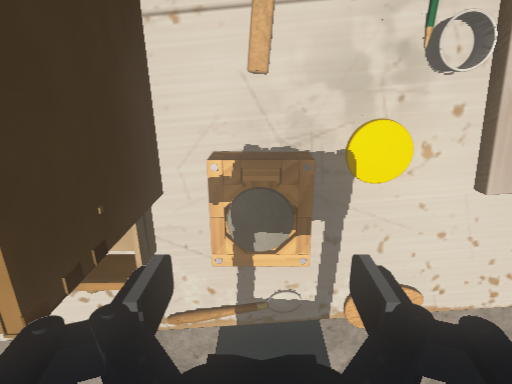

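The wrist view shows the block at about (260,209), its notch at the top (260,175), and the grey disc at (260,218). I'll fit the block's pose.

```bash
python3 - <<'E'
from h import *
np.set_printoptions(precision=4,suppress=True)
W=np.load("pics/w1.npy");p=cv2.imread("pics/w1.png")
s=np.zeros(W.shape[:2],bool);s[140:275,200:322]=True
m=s&(abs(W[...,2]-.041)<.006)
pts=W[m];c,sz,a=cv2.minAreaRect((pts[:,:2]*1000).astype(np.float32));print(c,sz,a,np.median(pts[:,2]))
# corner pixels -> world
for u,v in [(214,168),(307,168),(218,261),(302,261)]: print((u,v),np.nanmedian(W[v-1:v+2,u-1:u+2].reshape(-1,3),0))
# disc by saturation
hsv=cv2.cvtColor(p,cv2.COLOR_BGR2HSV);g=s&(hsv[...,1]<70)&(abs(W[...,2]-.041)<.006)
n,l,st,ce=cv2.connectedComponentsWithStats(g.astype(np.uint8));i=1+st[1:,4].argmax();q=W[l==i]
print(st[i],q.mean(0),cv2.minEnclosingCircle((q[:,:2]*1000).astype(np.float32)))
n=s&(W[...,2]<.025)&(W[...,2]>.006)&(hsv[...,1]>60);q=W[n];print("notch",len(q),np.median(q,0),q.min(0),q.max(0))
cv2.imwrite("pics/w1c.png",cv2.resize(p[140:280,190:330],None,fx=4,fy=4,interpolation=cv2.INTER_CUBIC))
E
```

```text
(515.3494873046875, -13.691680908203125) (100.39500427246094, 111.70539093017578) 85.06109619140625 0.041148750524611505
(214, 168) [0.5662 0.0251 0.0419]
(307, 168) [ 0.5592 -0.0605  0.0422]
(218, 261) [0.4692 0.0339 0.0423]
(302, 261) [ 0.4624 -0.0517  0.0424]
[ 227  187   67   65 3370] [ 0.5107 -0.0125  0.0401] ((508.988525390625, -11.427312850952148), 34.471046447753906)
notch 1042 [ 0.5507 -0.0168  0.0119] [ 0.5103 -0.0676  0.006 ] [0.5748 0.0307 0.025 ]
```

View pics/w1c.png

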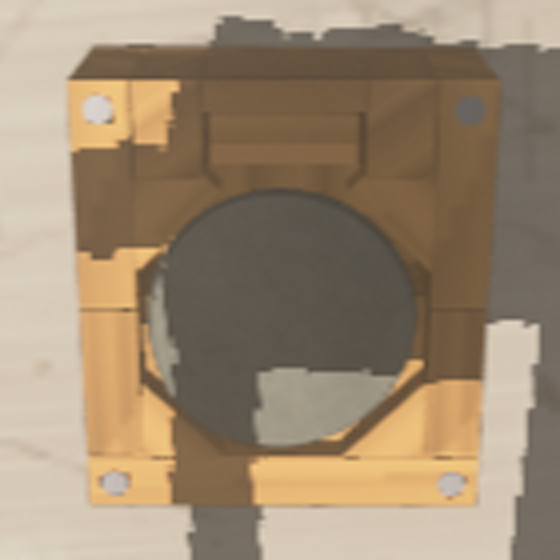

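```bash
python3 -m pendant '{"grip":[0,0,0,0,0,0,0,0,0,0,0,0,0],"delta_pos":[[-0.0015,0,0.001],[0,0,0],[0,0,0],[0,0,0],[0,0,0],[0,0.02,0],[0,0.03,0],[0,0.03,0],[0,0.02,0],[0,0.01,0],[0,0,0],[0,0,0],[0,0,0]],"rotation":[[0,0,0],[0,0,0],[0,0,0],[0,0,0],[0,0,0],[0,0,0],[0,0,0],[0,0,0],[0,0,0],[0,0,0],[0,0,0],[0,0,0],[0,0,0]]}' 40
python3 - <<'E'
from h import *
o,p,W=cap("wrist","w2");o,p,W=cap("scene","s2")
E
```

```text
time_s: 3.35
tcp_pos: [0.5516, -0.0181, 0.0902]
orientation: [-0.479, 0.477, -0.52, 0.522]
ft_force: [-0.2, 0.2, -0.6]
width: -0.002
```

View pics/w2.png

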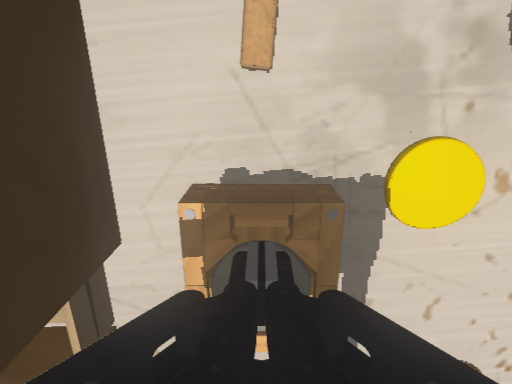

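View pics/s2.png

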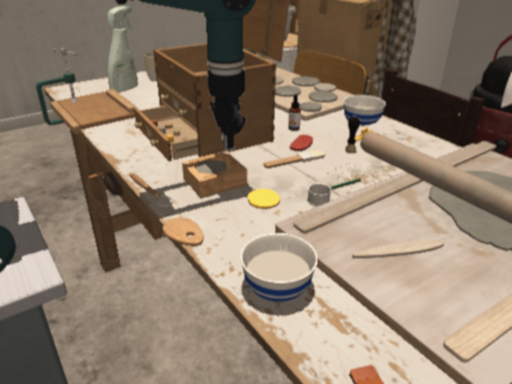

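The closed fingers stand over the notch and the disc's far edge (tips at about (262,250) in the wrist view). I'll shift 3 mm back and press.

```bash
python3 -m pendant '{"grip":[0,0,0,0,0,0,0,0,0,0],"delta_pos":[[0,0.01,-0.003],[0,0.01,0],[0,0.005,0],[0,0.004,0],[0,0.004,0],[0,0.004,0],[0,0.004,0],[0,0,0],[0,0,0],[0,0,0]],"rotation":[[0,0,0],[0,0,0],[0,0,0],[0,0,0],[0,0,0],[0,0,0],[0,0,0],[0,0,0],[0,0,0],[0,0,0]]}' 40
python3 - <<'E'
from h import *
o,p,W=cap("wrist","w3");print(o["ft_force"])
E
```

```text
time_s: 4.45
tcp_pos: [0.5476, -0.0177, 0.0476]
orientation: [-0.478, 0.478, -0.521, 0.521]
ft_force: [-0.5, -0.1, -0.3]
width: 0.003
[-0.46784756 -0.09388645 -0.26289897]
```

View pics/w3.png

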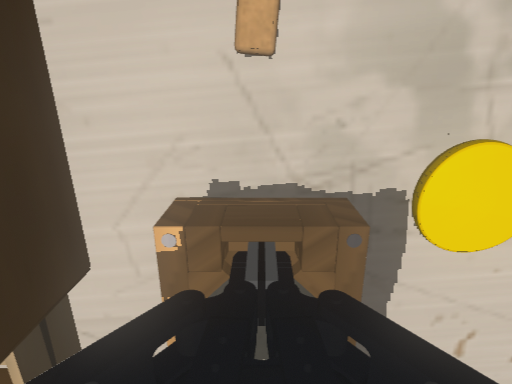

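```bash
python3 -m pendant '{"grip":[0,0,0,0,0,0,0],"delta_pos":[[0,0.004,0],[0,0.003,0],[0,0.003,0],[0,0.002,0],[0,0,0],[0,0,0],[0,0,0]],"rotation":[[0,0,0],[0,0,0],[0,0,0],[0,0,0],[0,0,0],[0,0,0],[0,0,0]]}' 40
python3 - <<'E'
from h import *
o,p,W=cap("wrist","w4");o,p,W=cap("scene","s4");cv2.imwrite("pics/s4c.png",cv2.resize(p[110:210,150:290],None,fx=5,fy=5,interpolation=cv2.INTER_CUBIC))
E
```

```text
time_s: 5.2
tcp_pos: [0.5475, -0.0177, 0.0353]
orientation: [-0.478, 0.478, -0.521, 0.521]
ft_force: [1.2, -0.4, 0.3]
width: -0.005
```

View pics/s4c.png

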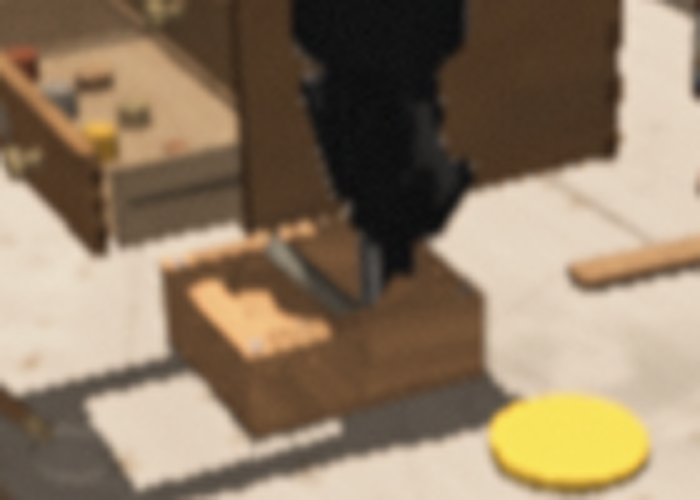

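The disc has tipped, its edge raised on the near side (about (310,270) in the crop). I'll lift straight out and look.

```bash
python3 -m pendant '{"grip":[0,0,0,0,0,0,0,0,0,0],"delta_pos":[[0,0.001,0],[0,0,0],[0,-0.01,0.001],[0,-0.02,0],[0,-0.03,0],[0,-0.04,0],[0,-0.04,0],[0,-0.03,0],[0,0,0],[0,0,0]],"rotation":[[0,0,0],[0,0,0],[0,0,0],[0,0,0],[0,0,0],[0,0,0],[0,0,0],[0,0,0],[0,0,0],[0,0,0]]}' 40
python3 - <<'E'
from h import *
np.set_printoptions(precision=4,suppress=True)
o,p,W=cap("wrist","w5");cv2.imwrite("pics/w5c.png",cv2.resize(p[130:290,180:340],None,fx=3.6,fy=3.6,interpolation=cv2.INTER_CUBIC))
o,p,W2=cap("scene","s5");cv2.imwrite("pics/s5c.png",cv2.resize(p[140:210,165:265],None,fx=6,fy=6,interpolation=cv2.INTER_CUBIC))
_,_,W3=cap("top","t5")
c,s=np.cos(-.086),np.sin(-.086)
for n,A in (("wrist",W),("scene",W2),("top",W3)):
    q=A.reshape(-1,3)-[.509,-.0136,0];b=np.stack([q[:,0]*c+q[:,1]*s,-q[:,0]*s+q[:,1]*c,q[:,2]],-1)
    k=(abs(b[:,0])<33)*(abs(b[:,1])<.012)&(abs(b[:,0])<.036)&(b[:,2]<.09);b=b[k]*1000
    print(n,len(b))
    for x in range(-36,36,4):
        z=b[(b[:,0]>=x)&(b[:,0]<x+4)];print(x+2,len(z),np.percentile(z[:,2],[5,50,95]) if len(z) else '')
E
```

```text
time_s: 6.3
tcp_pos: [0.5486, -0.0177, 0.2054]
orientation: [-0.479, 0.478, -0.52, 0.521]
ft_force: [0.1, 0.4, -0.3]
width: -0.004
wrist 1535
-34 0 
-30 24 [30.9333 32.0093 33.1661]
-26 13 [31.8307 32.0342 32.9441]
-22 0 
-18 0 
-14 41 [56.7475 58.3292 60.0152]
-10 110 [57.6546 59.3002 60.8238]
-6 141 [53.2969 55.8342 58.8589]
-2 142 [48.7271 51.4107 54.0424]
2 137 [44.3954 46.9214 49.453 ]
6 126 [40.1904 42.6511 45.1806]
10 121 [35.717  38.0952 40.6144]
14 121 [31.0854 34.1445 36.3278]
18 120 [26.6388 29.5237 32.1801]
22 116 [22.3065 24.7821 27.7071]
26 117 [17.6601 20.2108 23.2428]
30 109 [12.8276 15.6199 17.805 ]
34 97 [10.5171 11.9318 13.7878]
scene 106
-34 1 [39.7821 39.7821 39.7821]
-30 1 [31.6509 31.6509 31.6509]
-26 6 [30.0798 31.1418 31.8873]
-22 9 [30.4985 30.7919 32.7893]
-18 11 [30.3563 31.7047 32.5986]
-14 22 [30.9456 54.3871 58.0648]
-10 17 [30.7924 57.4606 60.1838]
-6 13 [30.8802 31.5447 41.3928]
-2 10 [30.9036 32.1304 53.1118]
2 8 [30.2404 30.9132 32.0307]
6 5 [40.5043 42.012  43.0995]
10 0 
14 1 [33.0612 33.0612 33.0612]
18 2 [26.8314 27.384  27.9366]
22 0 
26 0 
30 0 
34 0 
top 272
-34 13 [28.2195 32.6645 33.6764]
-30 16 [28.7587 30.8175 32.8051]
-26 18 [29.1068 30.8232 32.2494]
-22 17 [28.7005 31.2507 33.8898]
-18 19 [29.024  30.7962 54.9694]
-14 28 [30.3448 54.72   59.6046]
-10 17 [51.6846 58.2811 59.5849]
-6 13 [51.9159 54.1131 57.8609]
-2 14 [47.3069 50.246  52.4575]
2 15 [43.8977 46.0441 48.7981]
6 14 [39.04   41.2367 43.3456]
10 14 [33.868  36.5128 39.3803]
14 11 [30.722  32.8292 34.1769]
18 13 [25.9733 28.0926 30.7996]
22 14 [21.3359 23.0985 26.0662]
26 13 [16.6608 18.5148 21.063 ]
30 9 [12.3079 13.6623 16.4231]
34 14 [ 9.1231 10.8556 13.3963]
```

View pics/w5c.png

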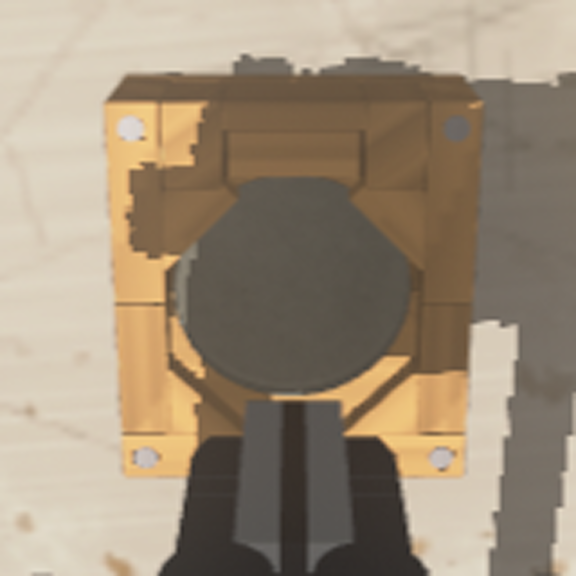

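View pics/s5c.png

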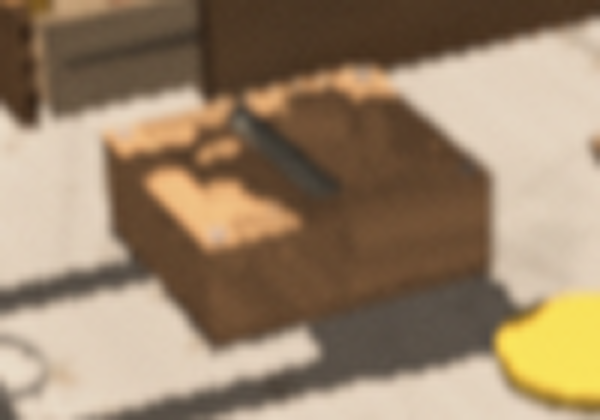

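The disc now leans at about 48°, near edge at roughly 58–60 mm, and the wrist, top and scene views agree. I'll back off from the chest, turn so that the jaws straddle the disc's thickness, and pitch the tool along the disc plane.

```bash
python3 -m pendant '{"grip":[0.25,0.25,0.25,0.25,0.25,0.25,0.25,0.25,0.25,0.25,0.25,0.25,0.25,0.25,0.25,0.25,0.25,0.25,0.25,0.25],"delta_pos":[[0,0,-0.035],[0,0,-0.035],[0,0,-0.03],[0,0,0],[0,0,0],[0,0,0],[0,0,0],[0,0,0],[0,0,0],[0,0,0],[0,0,0],[0,0,0],[0,0,0],[0,0,0],[0,0,0],[0,0,0],[0,0,0],[0,0,0],[0,0,0],[0,0,0]],"rotation":[[0,0,0],[0,0,0],[0,0,0],[0,-0.1425,0],[0,-0.1425,0],[0,-0.1425,0],[0,-0.1425,0],[0,-0.1425,0],[0,-0.1425,0],[0,-0.1425,0],[0,-0.1425,0],[0,-0.1425,0],[0,-0.1425,0],[0,-0.1425,0],[0,0,-0.1465],[0,0,-0.1465],[0,0,-0.1465],[0,0,-0.1465],[0,0,-0.1465],[0,0,0]]}' 40
cat > rel.py <<'E'
from h import *
import sys
np.set_printoptions(precision=4,suppress=True)
o=monitor.get_obs();T=rot(o["orientation"]);print(o["time_s"],o["tcp_pos"],o["qpos"],o["width"]);print(T)
t=np.array(eval(sys.argv[1]));print("world d",t-o["tcp_pos"],"tool d",T.T@(t-o["tcp_pos"]))
a=-.086;B=R.from_euler('z',a).as_matrix();E=np.array([.669,0,-.743]);Z=np.array([0,1,0.]);X=np.cross(E,Z)
D=B@np.stack([X,E,Z],1);print("rotvec tool",R.from_matrix(T.T@D).as_rotvec())
E
python3 rel.py '[.4582,-.0092,.099]'
```

```text
time_s: 8.45
tcp_pos: [0.443, -0.0081, 0.1945]
orientation: [-0.651, 0.672, 0.219, 0.278]
ft_force: [-1.1, -0.2, -1.4]
width: 0.249
8.45 [ 0.443  -0.0081  0.1945] [-0.1969 -0.6341  2.1829  0.094   0.8792 -0.1408] 0.24929541836254895
[[ 0.7496  0.656   0.0885]
 [-0.0675 -0.0572  0.9961]
 [ 0.6585 -0.7526  0.0014]]
world d [ 0.0152 -0.0011 -0.0955] tool d [-0.0514  0.0819  0.0002]
rotvec tool [ 0.0007 -0.0029 -0.0142]
```

```bash
python3 -m pendant '{"grip":[0.25,0.25,0.25,0.25,0.25],"delta_pos":[[-0.017,0.027,0],[-0.017,0.027,0],[-0.017,0.027,0],[0,0,0],[0,0,0]],"rotation":[[0,0,-0.005],[0,0,-0.005],[0,0,-0.004],[0,0,0],[0,0,0]]}' 40
python3 rel.py '[.4913,-.0121,.062]'
python3 - <<'E'
from h import *
o,p,W=cap("wrist","w6");o,p,W=cap("scene","s6");cv2.imwrite("pics/s6c.png",cv2.resize(p[100:220,140:280],None,fx=4.5,fy=4.5,interpolation=cv2.INTER_CUBIC))
E
```

```text
time_s: 8.95
tcp_pos: [0.4662, -0.0108, 0.1104]
orientation: [-0.647, 0.669, 0.228, 0.286]
ft_force: [0.7, -0.1, 0.0]
width: 0.251
8.95 [ 0.4662 -0.0108  0.1104] [-0.1907 -0.483   2.2901  0.1237  0.5967 -0.1778] 0.2514063935080251
[[ 0.7329  0.6746  0.0882]
 [-0.065  -0.0596  0.9961]
 [ 0.6772 -0.7358  0.0002]]
world d [ 0.0251 -0.0013 -0.0484] tool d [-0.0143  0.0526  0.0009]
rotvec tool [ 0.0014 -0.0019  0.011 ]
```

View pics/w6.png

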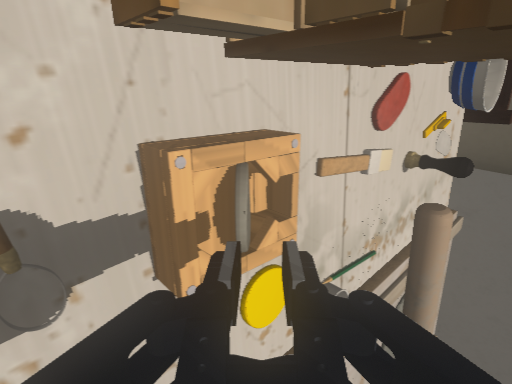

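View pics/s6c.png

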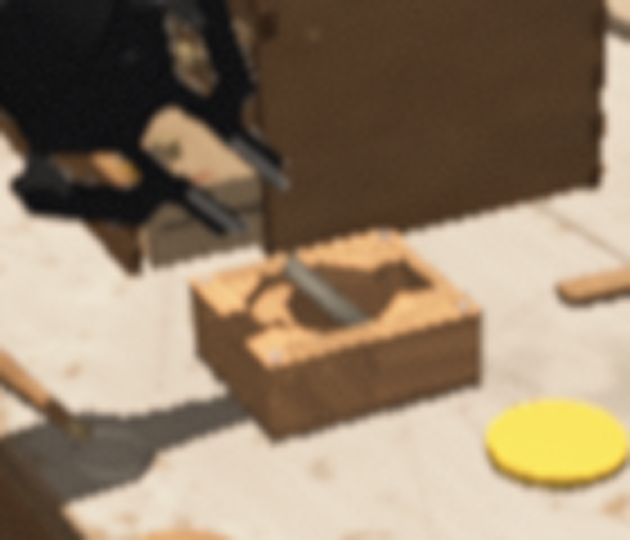

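```bash
python3 -m pendant '{"grip":[0.25,0.25,0.25,0.25,0.25],"delta_pos":[[-0.014,0,0.001],[0,0.015,0],[0,0.015,0],[0,0,0],[0,0,0]],"rotation":[[0,0,0.011],[0,0,0],[0,0,0],[0,0,0],[0,0,0]]}' 40
python3 rel.py '[.4913,-.0121,.062]'
python3 - <<'E'
from h import *
o,p,W=cap("wrist","w7");cv2.imwrite("pics/w7c.png",cv2.resize(p[120:320,130:390],None,fx=3,fy=3,interpolation=cv2.INTER_CUBIC))
E
```

```text
time_s: 9.55
tcp_pos: [0.4751, -0.0105, 0.0787]
orientation: [-0.648, 0.67, 0.225, 0.283]
ft_force: [0.0, 0.5, -0.7]
width: 0.251
9.55 [ 0.4751 -0.0105  0.0787] [-0.1823 -0.395   2.3056  0.1313  0.5014 -0.1851] 0.2513837597102146
[[ 0.7386  0.6683  0.0882]
 [-0.0654 -0.0592  0.9961]
 [ 0.6709 -0.7415 -0.    ]]
world d [ 0.0162 -0.0016 -0.0167] tool d [ 0.0008  0.0233 -0.0002]
rotvec tool [ 0.0016 -0.0017  0.0024]
```

View pics/w7c.png

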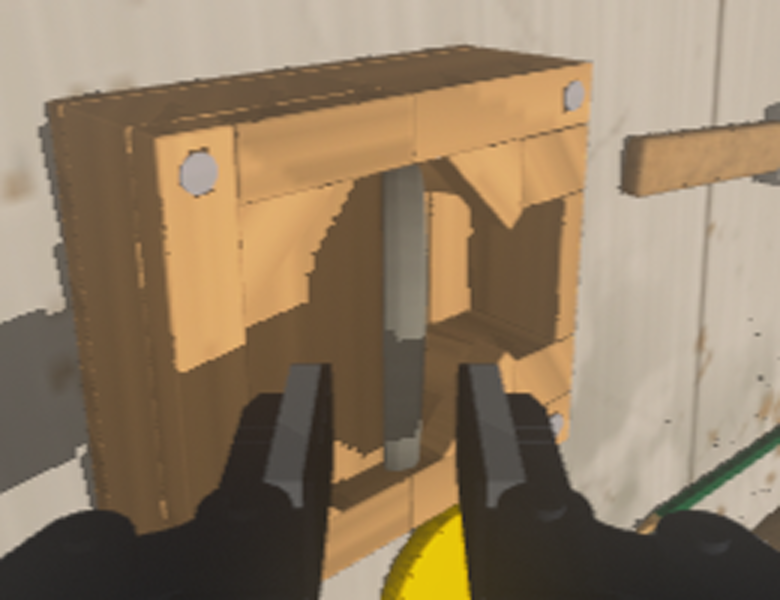

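The disc's rim shows edge-on between the jaws (crop columns 385–425), about 2–3 mm toward the upper finger. I'll correct that, advance and close.

```bash
python3 -m pendant '{"grip":[0.25,0.25,0.25,0.25,0.25,0.25],"delta_pos":[[0.0025,0,0],[0,0.009,0],[0,0.008,0],[0,0.006,0],[0,0,0],[0,0,0]],"rotation":[[0,0,0],[0,0,0],[0,0,0],[0,0,0],[0,0,0],[0,0,0]]}' 40
python3 rel.py '[.4913,-.0121,.062]'
python3 - <<'E'
from h import *
o,p,W=cap("wrist","w8");cv2.imwrite("pics/w8c.png",cv2.resize(p[120:320,130:390],None,fx=3,fy=3,interpolation=cv2.INTER_CUBIC))
o,p,W=cap("scene","s8");cv2.imwrite("pics/s8c.png",cv2.resize(p[100:220,140:280],None,fx=4.5,fy=4.5,interpolation=cv2.INTER_CUBIC))
E
```

```text
time_s: 10.2
tcp_pos: [0.4925, -0.0121, 0.0626]
orientation: [-0.648, 0.671, 0.225, 0.283]
ft_force: [0.2, -0.3, -0.5]
width: 0.247
10.2 [ 0.4925 -0.0121  0.0626] [-0.1766 -0.3076  2.287   0.1411  0.4331 -0.1937] 0.24748029278887648
[[ 0.7391  0.6678  0.0884]
 [-0.0656 -0.0592  0.9961]
 [ 0.6704 -0.742   0.    ]]
world d [-0.0012 -0.     -0.0006] tool d [-0.0013 -0.0003 -0.0001]
rotvec tool [ 0.0017 -0.0018  0.0018]
```

View pics/w8c.png

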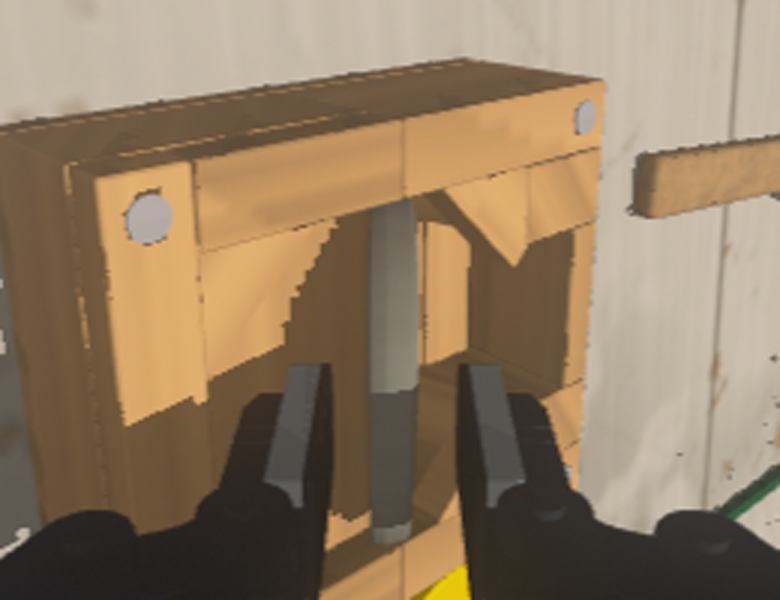

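View pics/s8c.png

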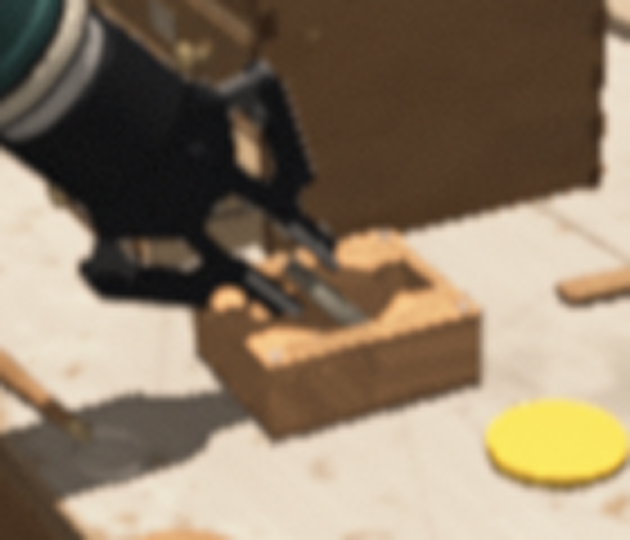

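The disc lies between the fingers with no contact force, so I'll close.

```bash
python3 -m pendant '{"grip":[0,0,0,0,0],"delta_pos":[[0,0,0],[0,0,0],[0,0,0],[0,0,0],[0,0,0]],"rotation":[[0,0,0],[0,0,0],[0,0,0],[0,0,0],[0,0,0]]}' 40
python3 - <<'E'
from h import *
o,p,W=cap("wrist","w9");print(o["ft_force"]);cv2.imwrite("pics/w9c.png",cv2.resize(p[120:320,130:390],None,fx=3,fy=3,interpolation=cv2.INTER_CUBIC))
E
```

```text
time_s: 10.8
tcp_pos: [0.4926, -0.0121, 0.0631]
orientation: [-0.648, 0.67, 0.225, 0.283]
ft_force: [-0.7, 0.5, 0.5]
width: 0.076
[-0.73792985  0.51229424  0.51693055]
```

View pics/w9c.png

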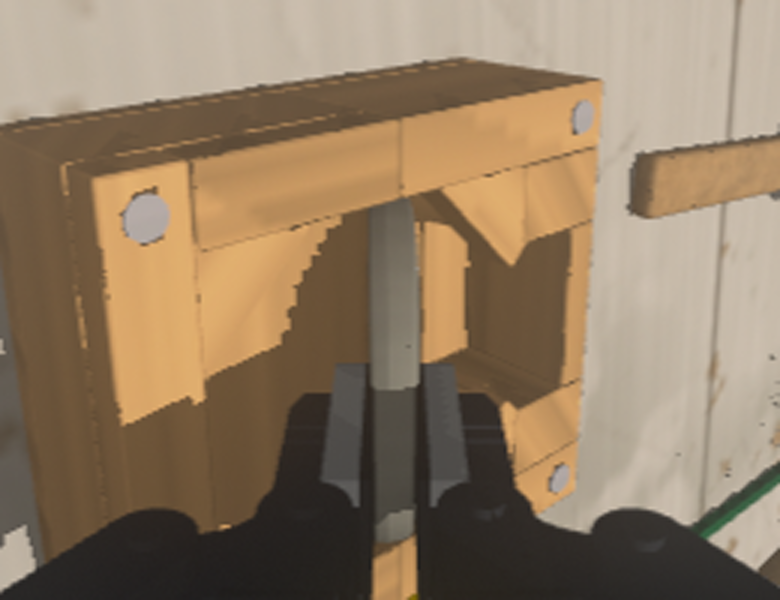

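```bash
python3 -m pendant '{"grip":[0,0,0,0,0,0,0,0,0],"delta_pos":[[0.003,-0.004,0],[0.006,-0.008,0],[0.007,-0.0075,0],[0.01,-0.011,0],[0.014,-0.015,0],[0.02,-0.022,0],[0.02,-0.022,0],[0,0,0],[0,0,0]],"rotation":[[0,0,0],[0,0,0],[0,0,0],[0,0,0],[0,0,0],[0,0,0],[0,0,0],[0,0,0],[0,0,0]]}' 60
python3 rel.py '[.4,-.3,.2]'
python3 - <<'E'
from h import *
o,p,W=cap("wrist","w10");cv2.imwrite("pics/w10c.png",cv2.resize(p[120:320,130:390],None,fx=3,fy=3,interpolation=cv2.INTER_CUBIC))
o,p,W=cap("scene","s10");cv2.imwrite("pics/s10c.png",cv2.resize(p[70:220,120:300],None,fx=4,fy=4,interpolation=cv2.INTER_CUBIC))
E
```

```text
time_s: 11.75
tcp_pos: [0.4921, -0.0121, 0.1843]
orientation: [-0.648, 0.67, 0.225, 0.284]
ft_force: [-0.8, 0.1, -1.2]
width: 0.072
11.75 [ 0.4921 -0.0121  0.1843] [-0.1769 -0.4834  2.1326  0.086   0.7587 -0.1282] 0.07224792584140224
[[ 0.7373  0.6698  0.0884]
 [-0.0652 -0.0597  0.9961]
 [ 0.6725 -0.7401 -0.0003]]
world d [-0.0921 -0.2879  0.0157] tool d [-0.0386 -0.0561 -0.2949]
rotvec tool [ 0.0019 -0.0016  0.0045]
```

View pics/w10c.png

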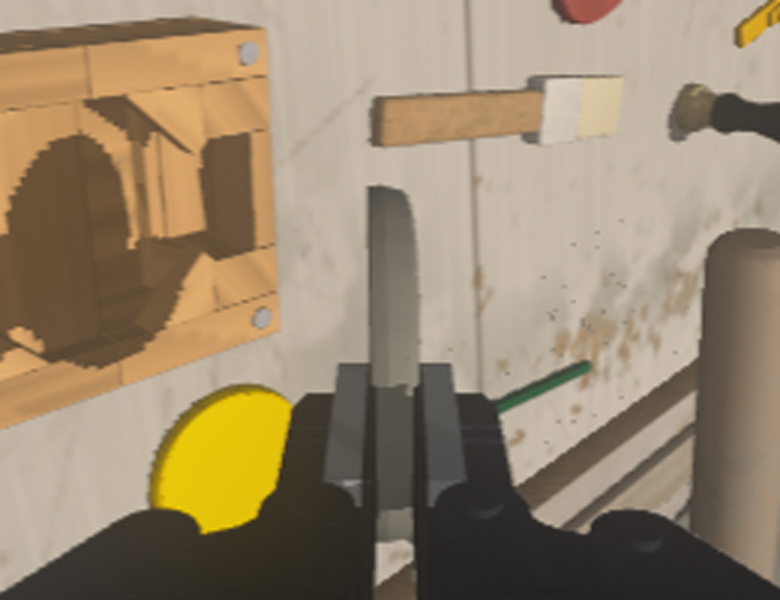

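View pics/s10c.png

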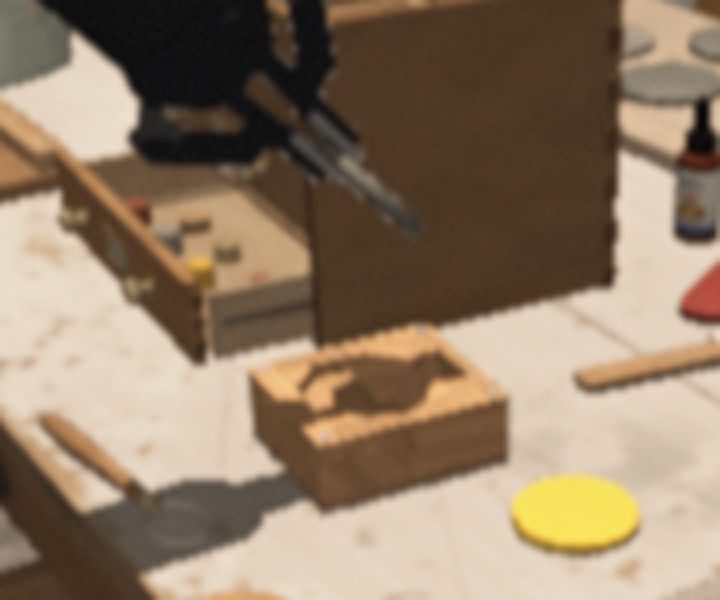

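The disc is held firmly and clear of the block. I'll move right, away from the chest, then yaw toward the bowl.

```bash
python3 -m pendant '{"grip":[0,0,0,0,0,0,0,0,0,0],"delta_pos":[[0,0,-0.03],[0,0,-0.045],[0,0,-0.045],[0,0,-0.04],[0,0,0],[0,0,0],[0,0,0],[0,0,0],[0,0,0],[0,0,0]],"rotation":[[0,0,0],[0,0,0],[0,0,0],[0,0,0],[-0.0925,0.1018,0],[-0.0925,0.1018,0],[-0.0925,0.1018,0],[-0.0925,0.1018,0],[0,0,0],[0,0,0]]}' 60
python3 - <<'E'
from h import *
np.set_printoptions(precision=4,suppress=True)
d=np.load("pics/top0.npy");W=cloud("top",d);W[d==0]=np.nan
_,_,W2=cap("top","t11")
for A in (W,W2):
  s=A[200:275,290:375].reshape(-1,3);s=s[(s[:,2]>.054)&(s[:,2]<.07)]
  s=s[np.hypot(s[:,0]-.429,s[:,1]+.363)<.068];c=cv2.minEnclosingCircle((s[:,:2]*1000).astype(np.float32));print(c,len(s))
s=W[200:275,290:375].reshape(-1,3);r=np.hypot(s[:,0]-.429,s[:,1]+.363)*1000
for a in range(0,66,4):
  q=s[(r>=a)&(r<a+4)];print(a,len(q),np.nanpercentile(q[:,2],[10,50,90])*1000)
E
python3 rel.py '[.4,-.3,.2]'
```

```text
time_s: 12.85
tcp_pos: [0.4752, -0.1705, 0.1771]
orientation: [-0.584, 0.704, 0.083, 0.396]
ft_force: [0.9, 1.3, -0.9]
width: 0.07
((428.9120788574219, -362.9868469238281), 59.10961151123047) 356
((429.01202392578125, -362.95635986328125), 59.16599655151367) 366
0 9 [28.5694 30.4015 32.4962]
4 28 [28.7159 30.6476 32.6706]
8 43 [29.5298 30.9966 32.8732]
12 63 [29.448  31.2202 32.6585]
16 81 [29.3687 31.2836 33.048 ]
20 100 [28.5763 30.7019 32.9993]
24 109 [29.4334 31.2106 32.7864]
28 141 [29.4611 31.3623 32.9058]
32 148 [29.4417 31.3104 32.9161]
36 171 [29.161  31.2754 33.3965]
40 191 [29.1204 30.8272 32.9888]
44 205 [29.3039 31.2182 32.9322]
48 280 [29.9646 33.8739 42.9813]
52 363 [-0.8356 52.7149 58.1145]
56 299 [-1.7306 59.7022 62.1345]
60 125 [-3.0771 -1.41    1.1169]
64 166 [-3.1854 -1.1507  1.1535]
12.9 [ 0.4752 -0.171   0.1775] [-0.4394 -0.4203  2.0987 -0.044   0.7509  0.0606] 0.06722974161008094
[[ 0.6718  0.5788  0.4622]
 [-0.3471 -0.3052  0.8868]
 [ 0.6543 -0.7562 -0.0041]]
world d [-0.0752 -0.129   0.0225] tool d [ 0.009  -0.0212 -0.1493]
rotvec tool [ 0.2641 -0.2931 -0.0203]
```

View pics/t11.png

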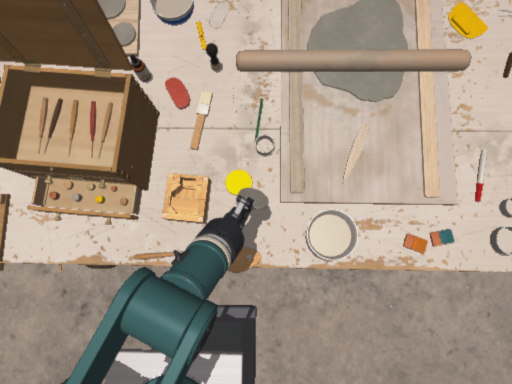

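Odd: the bowl's interior reads z≈31 mm rather than the 10 mm given, so I'll cross-check with the other camera before lowering. Lowering will be guided by contact force. Moving above the bowl first.

```bash
python3 rel.py '[.4228,-.3597,.145]' | tail -3; python3 - <<'E'
from h import *
np.set_printoptions(precision=4,suppress=True)
W=np.load("pics/s10.npy")
for u,v in[(270,262),(280,268),(285,272),(290,258),(280,285)]: print((u,v),np.nanmedian(W[v-2:v+3,u-2:u+3].reshape(-1,3),0))
E
```

```text
[ 0.6543 -0.7562 -0.0041]]
world d [-0.0524 -0.1887 -0.0325] tool d [ 0.009   0.0519 -0.1914]
rotvec tool [ 0.2641 -0.2931 -0.0203]
(270, 262) [ 0.4326 -0.3405  0.0316]
(280, 268) [ 0.4365 -0.3616  0.0319]
(285, 272) [ 0.4379 -0.373   0.0317]
(290, 258) [ 0.4646 -0.3505  0.0318]
(280, 285) [ 0.3973 -0.4107  0.0541]
```

Both cameras read 31 mm for the interior surface, so contact is expected there first.

```bash
python3 -m pendant '{"grip":[0,0,0,0,0,0,0,0],"delta_pos":[[0.0015,0.009,-0.032],[0.0015,0.009,-0.032],[0.0015,0.009,-0.032],[0.0015,0.009,-0.032],[0.0015,0.008,-0.032],[0.0015,0.008,-0.031],[0,0,0],[0,0,0]],"rotation":[[0,0,0],[0,0,0],[0,0,0],[0,0,0],[0,0,0],[0,0,0],[0,0,0],[0,0,0]]}' 60
python3 rel.py '[.4228,-.3597,.105]'
python3 - <<'E'
from h import *
o,p,W=cap("wrist","w12");print(o["ft_force"])
o,p,W=cap("scene","s12");cv2.imwrite("pics/s12c.png",cv2.resize(p[130:330,170:370],None,fx=3,fy=3,interpolation=cv2.INTER_CUBIC))
E
```

```text
time_s: 13.7
tcp_pos: [0.4221, -0.3605, 0.1456]
orientation: [-0.583, 0.704, 0.081, 0.398]
ft_force: [-1.0, 0.2, -0.7]
width: 0.065
13.7 [ 0.4221 -0.3605  0.1456] [-0.9842 -0.2381  2.0396  0.477   0.7466 -0.7551] 0.06460148895263142
[[ 0.6692  0.5788  0.466 ]
 [-0.3501 -0.3075  0.8848]
 [ 0.6554 -0.7553 -0.0031]]
world d [ 0.0007  0.0008 -0.0406] tool d [-0.0265  0.0308  0.0012]
rotvec tool [ 0.2664 -0.2967 -0.0187]
[-0.99034574  0.16191635 -0.69920729]
```

View pics/w12.png

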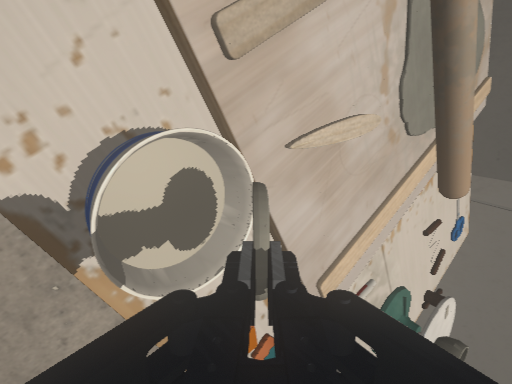

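View pics/s12c.png

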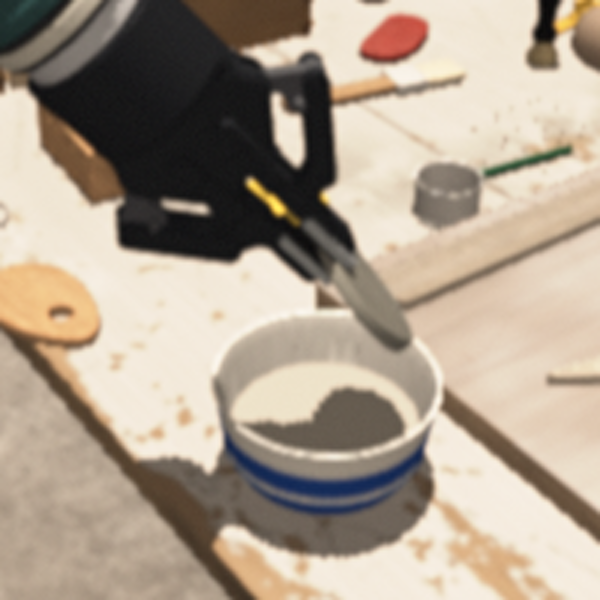

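Scene view: the disc hangs just above the bowl's far half, bowl undisturbed. I'll check the finger-linkage clearance to the near rim in tool coordinates, and the floor of the bowl again from the wrist view.

```bash
python3 - <<'E'
from h import *
np.set_printoptions(precision=4,suppress=True)
W=np.load("pics/w12.npy");o=monitor.get_obs();T=rot(o["orientation"])
t=((W-o["tcp_pos"])@T).reshape(-1,3)*1000
k=(abs(t[:,2])<60)&(t[:,1]<25)&(abs(t[:,0])<75);t=t[k]
for y in range(-80,25,8):
    q=t[(t[:,1]>=y)&(t[:,1]<y+8)];
    if len(q):print(y+4,len(q),q[:,0].min(),q[:,0].max(),q[:,2].min(),q[:,2].max())
print("floor",np.nanmedian(W[215:225,120:130].reshape(-1,3),0))
m=(W[...,2]>.056)&(W[...,2]<.068)&(np.hypot(W[...,0]-.429,W[...,1]+.363)<.07);q=W[m]
print(len(q),cv2.minEnclosingCircle((q[:,:2]*1000).astype(np.float32)))
# disc in tool coords
t=((W-o["tcp_pos"])@T)*1000
g=t[150:245,245:275].reshape(-1,3);g=g[(abs(g[:,0])<12)&(g[:,1]<100)&(abs(g[:,2])<45)];print(len(g),g.min(0),g.max(0))
E
```

```text
-68 2288 -60.19811217053625 59.316816722196315 10.43900325396439 18.411705102807392
-60 7718 -60.429964633203056 59.0797195931505 1.2267089683676906 18.248585032931263
-52 6138 -54.52361671998512 53.63742806239074 -8.496253829501986 17.989689239688552
-44 4243 -48.95861571125579 47.613732732952656 -12.9984272780643 17.41742153167984
-36 5872 -43.24050241307497 41.709395333530594 -13.223334951481784 14.343489794414516
-28 2291 -37.34862150030516 36.32112170042362 -12.973657961387252 14.18353452262967
-20 896 -24.583994640724036 23.319094991030525 -12.138674688361144 13.228371417113376
-12 577 -17.076022838690502 15.82936086946598 -11.676836632359334 11.319354750185424
-4 625 -17.14934203151157 15.85698460584362 -3.978242300886443 11.42496869616046
4 1066 -17.17417278504381 15.854655730916239 -14.437990228382535 15.548711723981222
12 845 -16.29586623273608 15.430700009877858 -24.777248311492702 24.969983271341405
20 268 -4.883823520976657 7.62077024760438 -27.183430601725632 29.95202135559007
28 20 -4.905199382176628 2.699322062590081 28.128016304367414 30.097144445189283
floor [ 0.4    -0.3489  0.0326]
3639 ((429.0993957519531, -362.5824279785156), 59.62919616699219)
1063 [-11.5145   6.9673 -26.2817] [ 5.5456 99.9366 32.998 ]
```

All three views agree on a bowl floor of about 31–32 mm, and there is plenty of clearance to the rim. Lowering.

```bash
python3 -m pendant '{"grip":[0,0,0,0,0,0,0,0],"delta_pos":[[-0.0065,0.0075,0.001],[-0.0065,0.0075,0],[-0.0065,0.0075,0],[-0.005,0.006,0],[-0.003,0.0035,0],[-0.002,0.002,0],[0,0,0],[0,0,0]],"rotation":[[0,0,0],[0,0,0],[0,0,0],[0,0,0],[0,0,0],[0,0,0],[0,0,0],[0,0,0]]}' 60
python3 -m pendant '{"grip":[0,0,0,0],"delta_pos":[[-0.002,0.0023,0],[-0.0013,0.0015,0],[0,0,0],[0,0,0]],"rotation":[[0,0,0],[0,0,0],[0,0,0],[0,0,0]]}'
python3 - <<'E'
from h import *
o,p,W=cap("scene","s13");cv2.imwrite("pics/s13c.png",cv2.resize(p[180:320,200:360],None,fx=4,fy=4,interpolation=cv2.INTER_CUBIC));print(o["ft_force"],o["tcp_pos"])
E
```

```text
time_s: 14.6
tcp_pos: [0.4236, -0.3592, 0.1016]
orientation: [-0.583, 0.704, 0.083, 0.398]
ft_force: [0.2, 0.3, -0.8]
width: 0.065
time_s: 15.0
tcp_pos: [0.4235, -0.3589, 0.0962]
orientation: [-0.583, 0.704, 0.082, 0.398]
ft_force: [-0.1, 0.6, -0.3]
width: 0.063
[-0.13365255  0.60605024 -0.34853391] [ 0.42346682 -0.35893441  0.09617516]
```

View pics/s13c.png

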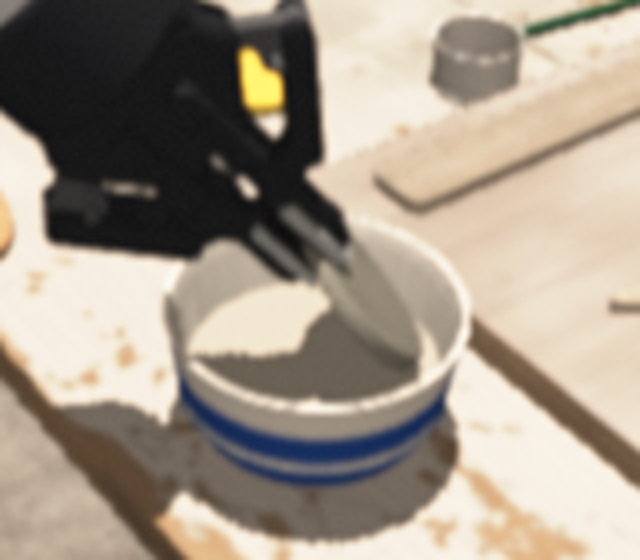

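```bash
python3 -m pendant '{"grip":[0,0,0,0],"delta_pos":[[-0.0013,0.0015,0],[-0.0013,0.0015,0],[0,0,0],[0,0,0]],"rotation":[[0,0,0],[0,0,0],[0,0,0],[0,0,0]]}'
python3 -m pendant '{"grip":[0,0,0],"delta_pos":[[-0.0013,0.0015,0],[0,0,0],[0,0,0]],"rotation":[[0,0,0],[0,0,0],[0,0,0]]}'
```

```text
time_s: 15.45
tcp_pos: [0.4235, -0.3589, 0.0921]
orientation: [-0.583, 0.704, 0.082, 0.398]
ft_force: [-0.2, -0.2, 0.2]
width: 0.07
time_s: 15.75
tcp_pos: [0.4235, -0.3589, 0.0902]
orientation: [-0.583, 0.704, 0.082, 0.398]
ft_force: [0.5, -0.4, -0.5]
width: 0.068
```

```bash
python3 -m pendant '{"grip":[0,0,0],"delta_pos":[[-0.0013,0.0015,0],[0,0,0],[0,0,0]],"rotation":[[0,0,0],[0,0,0],[0,0,0]]}'
python3 - <<'E'
from h import *
o,p,W=cap("wrist","w14");print(o["ft_force"],o["tcp_pos"])
E
```

```text
time_s: 16.05
tcp_pos: [0.4235, -0.3589, 0.0882]
orientation: [-0.583, 0.704, 0.082, 0.398]
ft_force: [0.3, -0.5, -1.0]
width: 0.07
[ 0.33820607 -0.45406796 -0.95870328] [ 0.4234628  -0.35894144  0.08817008]
```

View pics/w14.png

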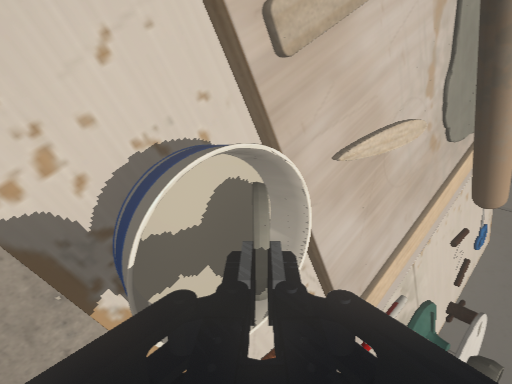

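```bash
for i in 1; do python3 -m pendant '{"grip":[0,0,0],"delta_pos":[[-0.0013,0.0015,0],[0,0,0],[0,0,0]],"rotation":[[0,0,0],[0,0,0],[0,0,0]]}'; done; python3 -m pendant '{"grip":[0,0,0],"delta_pos":[[-0.0013,0.0015,0],[0,0,0],[0,0,0]],"rotation":[[0,0,0],[0,0,0],[0,0,0]]}'
```

```text
time_s: 16.4
tcp_pos: [0.4235, -0.3591, 0.0865]
orientation: [-0.583, 0.704, 0.082, 0.398]
ft_force: [-1.8, -1.1, 1.2]
width: 0.068
time_s: 16.7
tcp_pos: [0.4235, -0.3591, 0.0844]
orientation: [-0.583, 0.704, 0.082, 0.398]
ft_force: [-1.7, 0.8, 1.7]
width: 0.064
```

```bash
python3 -m pendant '{"grip":[0,0,0],"delta_pos":[[-0.0013,0.0015,0],[0,0,0],[0,0,0]],"rotation":[[0,0,0],[0,0,0],[0,0,0]]}'
python3 - <<'E'
from h import *
o,p,W=cap("scene","s15");cv2.imwrite("pics/s15c.png",cv2.resize(p[200:320,220:340],None,fx=5,fy=5,interpolation=cv2.INTER_CUBIC));print(o["ft_force"],o["tcp_pos"])
for v in range(245,276,3): print(v,[int(1000*z) if z==z else -1 for z in W[v,270:326:4,2]])
E
```

```text
time_s: 17.0
tcp_pos: [0.4235, -0.359, 0.0822]
orientation: [-0.583, 0.704, 0.082, 0.398]
ft_force: [-1.5, 0.2, 1.9]
width: 0.066
[-1.49170555  0.22200459  1.86566568] [ 0.4234552  -0.35895502  0.08221322]
245 [84, 90, 89, 85, 86, 44, 46, 48, 53, 54, 60, 21, 20, 20]
248 [84, 76, 84, 84, 80, 38, 41, 44, 48, 50, 54, 59, 20, 22]
251 [79, 78, 77, 79, 76, 51, 35, 38, 43, 46, 50, 58, 20, 21]
254 [70, 73, 75, 75, 65, 55, 40, 32, 36, 41, 48, 52, 21, 20]
257 [64, 64, 70, 73, 66, 57, 44, 30, 32, 38, 42, 51, 59, 21]
260 [33, 34, 32, 71, 68, 58, 47, 36, 30, 33, 40, 49, 58, 21]
263 [34, 33, 33, 67, 69, 61, 52, 38, 30, 29, 35, 48, 59, 18]
266 [33, 33, 33, 34, 64, 63, 53, 44, 30, 30, 33, 47, 7, 12]
269 [33, 32, 34, 33, 61, 60, 54, 46, 34, 30, 30, 55, 0, 7]
272 [34, 33, 34, 33, 33, 55, 54, 49, 38, 30, 31, 52, 0, 0]
275 [34, 33, 33, 32, 34, 31, 51, 47, 41, 30, 59, 42, 0, -1]
```

View pics/s15c.png

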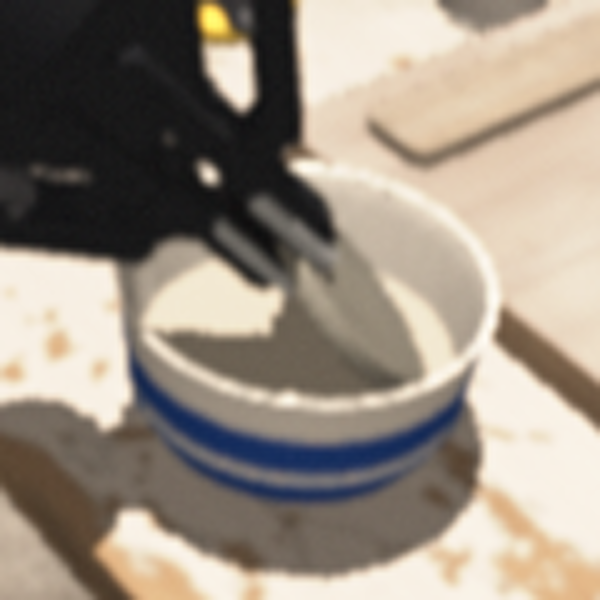

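Contact is indicated (force shifted by about 2 N in z and −1.5 N in x, and the foot of the disc sits at the pale surface). I'll open slowly so that the lower finger lets the disc down.

```bash
python3 -m pendant '{"grip":[0.09,0.11,0.13,0.15,0.17,0.19,0.21,0.23,0.25,0.27,0.29,0.31,0.33,0.35,0.35],"delta_pos":[[0,0,0],[0,0,0],[0,0,0],[0,0,0],[0,0,0],[0,0,0],[0,0,0],[0,0,0],[0,0,0],[0,0,0],[0,0,0],[0,0,0],[0,0,0],[0,0,0],[0,0,0]],"rotation":[[0,0,0],[0,0,0],[0,0,0],[0,0,0],[0,0,0],[0,0,0],[0,0,0],[0,0,0],[0,0,0],[0,0,0],[0,0,0],[0,0,0],[0,0,0],[0,0,0],[0,0,0]]}' 20
python3 - <<'E'
from h import *
o,p,W=cap("scene","s16");cv2.imwrite("pics/s16c.png",cv2.resize(p[200:320,220:340],None,fx=5,fy=5,interpolation=cv2.INTER_CUBIC))
o,p,W=cap("wrist","w16")
E
```

```text
time_s: 18.55
tcp_pos: [0.4235, -0.359, 0.0823]
orientation: [-0.583, 0.704, 0.082, 0.398]
ft_force: [0.9, -0.9, 1.2]
width: 0.349
```

View pics/s16c.png

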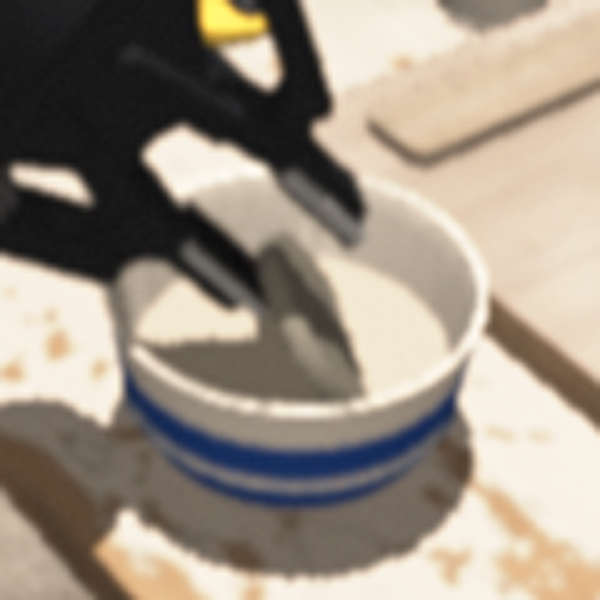

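View pics/w16.png

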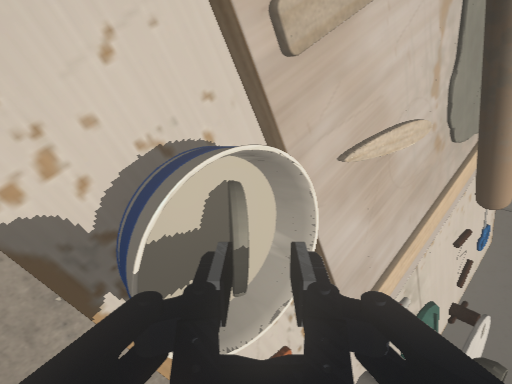

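```bash
cat > bowl.py <<'E'
from h import *
import sys
from scipy.optimize import least_squares
np.set_printoptions(precision=4,suppress=True)
for t in sys.argv[1:]:
    W=np.load(f"pics/{t}.npy");r=np.hypot(W[...,0]-.429,W[...,1]+.363)
    q=W[(W[...,2]>.056)&(W[...,2]<.066)&(r>.05)&(r<.066)]
    f=least_squares(lambda p:np.hypot(q[:,0]-p[0],q[:,1]-p[1])-p[2],[.429,-.363,.058],loss='soft_l1',f_scale=.001)
    print(t,len(q),f.x)
E
python3 bowl.py s10 s12 s13 s15 s16 w12 w14 w16 t11
python3 - <<'E'
from h import *
o=monitor.get_obs();T=rot(o["orientation"])
# rim in tool coords closest points to lower finger
W=np.load("pics/w16.npy");t=((W-o["tcp_pos"])@T).reshape(-1,3)*1000;w=W.reshape(-1,3)
k=(w[:,2]>.056)&(w[:,2]<.066)&(np.hypot(w[:,0]-.429,w[:,1]+.363)<.064)&(np.hypot(w[:,0]-.429,w[:,1]+.363)>.052)&(abs(t[:,2])<40)
q=t[k];print(len(q));print(q[q[:,0]<0][::20].round(0)[:15])
k=(abs(t[:,2])<60)&(t[:,1]<25)&(abs(t[:,0])<85);t=t[k]
for y in range(-70,25,8):
    q=t[(t[:,1]>=y)&(t[:,1]<y+8)&(t[:,2]<20)]
    if len(q):print(y+4,len(q),q[:,0].min(),q[:,0].max())
E
```

```text
s10 596 [ 0.429  -0.3647  0.0568]
s12 516 [ 0.4289 -0.3647  0.0568]
s13 448 [ 0.429  -0.365   0.0568]
s15 463 [ 0.4327 -0.3661  0.0567]
s16 460 [ 0.4289 -0.3647  0.0568]
w12 3639 [ 0.4292 -0.361   0.0564]
w14 3489 [ 0.4288 -0.3611  0.0567]
w16 4134 [ 0.4289 -0.361   0.0566]
t11 310 [ 0.4288 -0.3625  0.0567]
1694
[[-42.  -3.  40.]
 [-41. -10.  40.]
 [-40.  -8.  38.]
 [-44.  -7.  37.]
 [-42. -11.  37.]
 [-42. -10.  36.]
 [-45.  -9.  34.]
 [-43. -13.  35.]
 [-44.  -9.  33.]
 [-45. -12.  33.]
 [-44. -12.  32.]
 [-46. -13.  31.]
 [-44. -14.  30.]
 [-47. -13.  29.]
 [-47. -14.  28.]]
-66 4497 -61.7912433097736 61.39863172873728
-58 7459 -60.86507465465973 61.150434511450555
-50 4441 -56.89042483206832 56.6504161271619
-42 4926 -53.85327167836444 53.715753987503874
-34 4694 -50.309420247089086 49.716993532558206
-26 1528 -46.71245161063927 45.92714062667036
-18 1260 -52.86829084202182 27.803610220414956
-10 1006 -59.213576872106266 28.306724540703208
-2 1056 -65.45558543547817 28.167920689582026
6 1138 -69.32624734661769 28.26378974068373
14 2186 -72.98396348560033 26.73095660770214
22 1906 -56.83950809572528 -3.0523046370027656
```

The bowl had been nudged about 4 mm while loaded (s15), but is back at its original spot after release (s16: 0.4289, −0.3647). Measuring the disc's present lean before withdrawing.

```bash
python3 - <<'E'
from h import *
np.set_printoptions(precision=1,suppress=True)
h=np.array([.883,-.469]);n=np.array([.469,.883])
for tag,box in(("s16",(245,285,265,296)),("w16",(175,300,215,260))):
    W=np.load(f"pics/{tag}.npy");a,b,c,d=box;q=W[a:b,c:d].reshape(-1,3)
    H=(q[:,:2]-[.429,-.363])@h*1000;N=(q[:,:2]-[.429,-.363])@n*1000;Z=q[:,2]*1000
    print(tag)
    for x in range(-56,50,6):
        k=(H>=x)&(H<x+6)&(abs(N)<30)
        if k.sum(): print(x+3,k.sum(),np.percentile(Z[k],[0,25,50,75,100]))
W=np.load("pics/w16.npy");p=cv2.imread("pics/w16.png")
cv2.imwrite("pics/w16c.png",cv2.resize(p[140:360,110:330],None,fx=2.7,fy=2.7,interpolation=cv2.INTER_CUBIC))
E
```

```text
s16
-23 19 [30.6 32.2 58.7 72.8 76.6]
-17 111 [30.8 31.7 32.9 69.1 75.1]
-11 129 [30.1 31.6 32.7 64.2 68.5]
-5 153 [30.1 31.9 58.1 66.4 69.9]
1 136 [30.1 32.1 57.1 60.8 67. ]
7 80 [31.1 49.9 51.8 54.9 89.7]
13 76 [38.8 41.7 44.5 47.3 90.3]
19 77 [30.5 32.4 35.3 38.5 88.6]
25 75 [29.6 31.1 31.7 32.3 33.4]
31 31 [30.  31.2 31.8 32.1 33.3]
37 1 [31.3 31.3 31.3 31.3 31.3]
w16
-41 17 [91.8 92.6 93.5 94.8 96.2]
-35 115 [82.7 85.2 86.  87.3 92. ]
-29 259 [73.1 80.4 83.1 85.7 87.8]
-23 241 [64.6 72.6 75.4 77.4 81.3]
-17 224 [57.2 65.4 68.4 70.9 74.3]
-11 602 [58.3 64.5 66.5 67.8 70.4]
-5 899 [51.4 61.  65.4 68.3 71.4]
1 516 [31.  32.5 33.  56.5 65.6]
7 469 [30.9 32.3 32.6 33.  56.4]
13 9 [31.9 32.  32.1 32.1 32.4]
19 11 [32.2 32.6 32.7 32.9 34. ]
25 391 [31.2 32.3 32.6 32.9 34.4]
31 584 [31.2 32.3 32.6 32.9 34.1]
37 38 [31.6 32.1 32.3 32.4 32.5]
```

View pics/w16c.png

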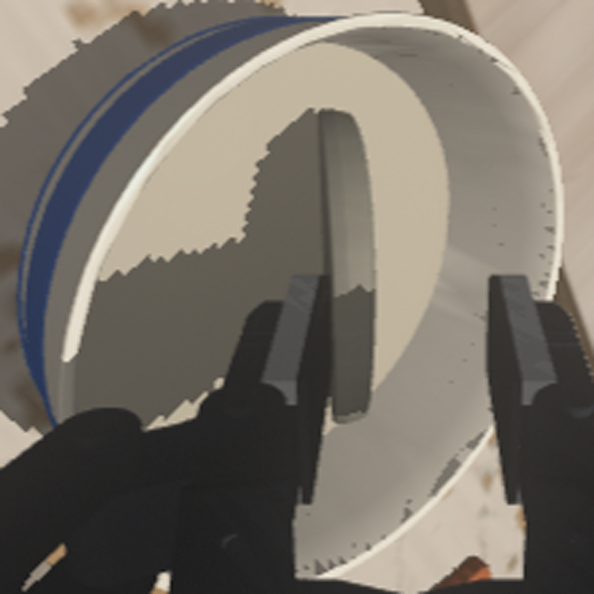

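The disc reads 54° and reaches about 15 mm below the pale surface, so it stands on the real floor at 10 mm and leans on the lower finger. I'll let it down by drawing the lower finger back and slightly down, keeping above the rim.

```bash
python3 -m pendant '{"grip":[0.35,0.35,0.35,0.35,0.35,0.35,0.35,0.35,0.35,0.35,0.35,0.35],"delta_pos":[[-0.002,-0.001,0],[-0.002,-0.001,0],[-0.002,-0.001,0],[-0.002,-0.001,0],[-0.002,-0.001,0],[-0.002,-0.001,0],[-0.002,-0.001,0],[-0.002,-0.001,0],[-0.001,-0.001,0],[-0.001,-0.001,0],[0,0,0],[0,0,0]],"rotation":[[0,0,0],[0,0,0],[0,0,0],[0,0,0],[0,0,0],[0,0,0],[0,0,0],[0,0,0],[0,0,0],[0,0,0],[0,0,0],[0,0,0]]}' 20
python3 - <<'E'
from h import *
o,p,W=cap("scene","s17");cv2.imwrite("pics/s17c.png",cv2.resize(p[200:320,220:340],None,fx=5,fy=5,interpolation=cv2.INTER_CUBIC))
o,p,W=cap("wrist","w17")
E
python3 bowl.py s17 w17
```

```text
time_s: 19.85
tcp_pos: [0.4057, -0.3498, 0.0783]
orientation: [-0.583, 0.704, 0.082, 0.398]
ft_force: [-0.5, -0.5, -0.1]
width: 0.351
s17 489 [ 0.4289 -0.3647  0.0569]
w17 4172 [ 0.429  -0.361   0.0565]
```

View pics/s17c.png

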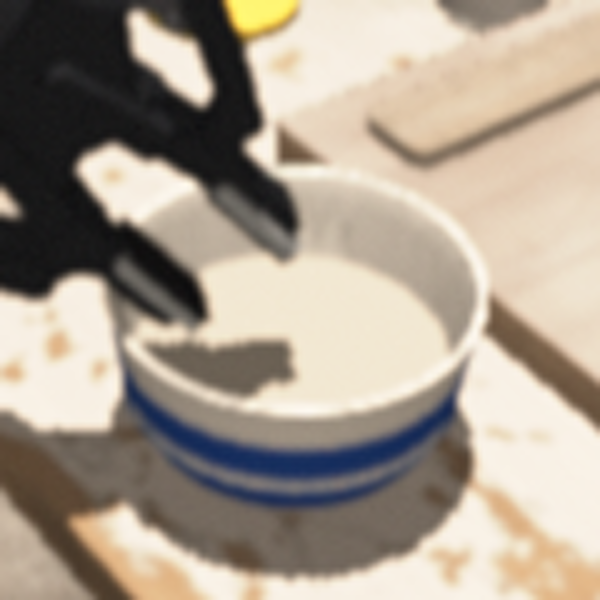

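View pics/w17.png

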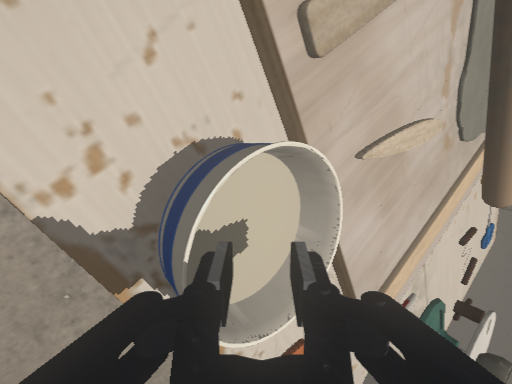

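The disc has settled beneath the opaque pale surface: floor 10 mm plus 9 mm thickness is below 31 mm. The bowl is unmoved. I'll withdraw and look round.

```bash
python3 -m pendant '{"grip":[0.35,0.35,0.35,0.35,0.35,0.35,0.35,0.35,0.35,0.35,0.35],"delta_pos":[[0.003,-0.01,0],[0.005,-0.015,0],[0.01,-0.02,0],[0.015,-0.025,0],[0.015,-0.025,0.01],[0.015,-0.025,0.03],[0,-0.02,0.04],[0,0,0.04],[0,0,0.03],[0,0,0],[0,0,0]],"rotation":[[0,0,0],[0,0,0],[0,0,0],[0,0,0],[0,0,0],[0,0,0],[0,0,0],[0,0,0],[0,0,0],[0,0,0],[0,0,0]]}' 20
python3 - <<'E'
from h import *
o,p,W=cap("scene","s18");o,p2,W2=cap("top","t18")
cv2.imwrite("pics/s18c.png",np.vstack([cv2.resize(p[215:315,220:340],(600,300)),cv2.resize(p2[150:280,140:380],(600,300))]))
s=W2[200:275,290:375].reshape(-1,3);r=np.hypot(s[:,0]-.429,s[:,1]+.363);print(np.nanpercentile(s[r<.045,2],[1,50,99]))
print(monitor.get_obs()["joint_vel"].round(3))
E
python3 bowl.py s18 t18
```

```text
time_s: 21.05
tcp_pos: [0.4364, -0.1949, 0.2251]
orientation: [-0.583, 0.704, 0.083, 0.397]
ft_force: [-0.2, 0.2, -0.1]
width: 0.349
[0.02789444 0.0312095  0.03456326]
[-0.022  0.008  0.001  0.001 -0.002  0.004]
s18 600 [ 0.429  -0.3648  0.0569]
t18 303 [ 0.4288 -0.3626  0.0568]
```

View pics/s18c.png

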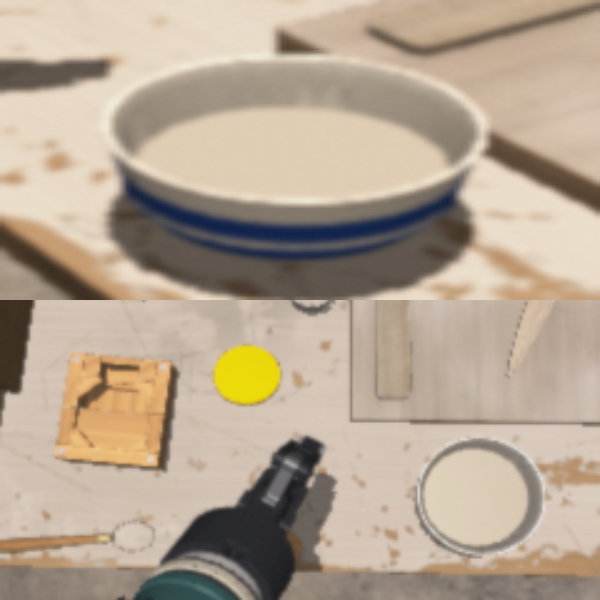

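View pics/s18.png

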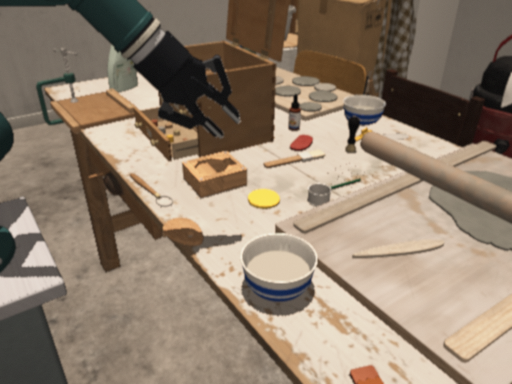

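The block is empty, the gripper holds nothing, no grey disc lies elsewhere, the bowl is in place and the yellow disc is untouched. Handing in.

```bash
python3 -c "
from workcell import arm;print(arm.hand_in())"
```

```text
the job is handed in; nothing more can be done
None
```

I pressed the disc down at the notch until it leaned at about 48°. I then gripped it by its raised near edge, carried it clear of the chest and lowered it into the near striped bowl. The fingers were drawn back and the job handed in at about 21 s.

**Last checks:** the pocket is empty, the gripper holds nothing, and the yellow disc is where it was. The bowl is within 1 mm of its starting position in both the top and scene views.

**What disagreed or could not be confirmed:**
- **Bowl floor:** the cameras read its inside as a flat pale surface 31 mm above the table, not the 10 mm floor described. The disc went through this surface and under it, so it cannot be seen in the last pictures. That it lies on the real floor is inferred from watching it go in and finding it nowhere else.
- **Bowl movement:** one reading while the disc was pressed into the bowl showed the bowl about 4 mm off. It read as back in place after release, so that was either a brief nudge or a measuring error.
- **Gentleness:** the disc slid down inside the bowl as I opened the fingers. It tipped the last part on its own when the lower finger withdrew.

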